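# Pop the child-proof release tab of the suction bowl

### The arm

A 6-joint arm with a two-finger parallel gripper is mounted at the origin on the work surface. World frame = base frame: x ahead of the robot, y to its left, z up, the work surface at z = 0. Lengths are in m, angles in degrees, forces in N, time in s.
With the tool pointing down it reaches from about 0.375 to 0.9 m from the base axis. Payload 3.1 kg.
Tool frame: the origin (TCP) lies on the centre line of the jaws, within the pads' length; the fingertips stand 8 mm ahead of it and the grasp point (between the pads) lies 11 mm behind it (bot.tip_extent is the distance from the TCP to the fingertips, in m); z points along the fingers, y is the line along which they close (so a half turn about z gives the same grasp; the last joint's range is limited). The gripper opens to 87 mm and grips with 3 to 60 N. Pads are 19 mm wide; open, the fingers measure 117 mm over their backs; the gripper's body (75 mm by 190 mm) begins 51 mm behind the grasp point.
Start: joints at [-78.352, 30.224, 82.088, -0, 67.689, -10.227], TCP at [0.233, -0.58, 0.231] pointing down, gripper open.
Joint ranges: [-176.69, 176.69], [-43.24, 126.21], [12.49, 139.97], [-82, 262], [0, 151.66], [-163.58, 163.58]. Speed limits (degrees/s): [159.86, 159.86, 180, 180, 180, 180].

### API

Orientations are given as a 3x3 rotation matrix whose columns are the frame's x, y, z axes.
In Python, from rig import bot, vision, workorder gives the robot as it stands.
- The arm moves only by the shell command python3 -m handwheel 'ROWS'. ROWS is JSON, a list of rows, each an object with "delta_rot": the turn, a rotation vector about the tool's x, y, z in rad, a list of three; "xyz": the shift along the tool's x, y, z in mm, a list of three; "hand": the closure, from -1 (fully open) to 1 (shut). A call has exactly 5 rows; each row is the pose to reach, as a shift and turn from the pose commanded when the call began, along the tool's axes at that moment; what a row does not reach only later rows make up. A row lasts 1/8 s, in which the tool goes at most 62.5 mm and 10.7 degrees, less where a joint would pass 70% of its speed; a pose out of reach is approached as far as the arm can. A call with a gripper value outside its range is refused whole. The fingers move at their own pace and stop on an object; the grip force is fixed at half the most. Time passes only in rows, so rows that repeat a pose let the fingers close, or fill a call up. It gives the time, the measured TCP pose, the force, the opening and the grip force at its end, in the units of the state.
- bot.read_state(): the state, without advancing time (a new reading comes with each control period).
- vision.capture(name): name is "scene" or "top"; returns the picture (480x640x3 uint8, red, green, blue); there is no depth.
- vision.camera_model(name): a dict with "camera_matrix" (3x3 intrinsics, pixels), "camera_from_world" (4x4, takes a point from world to camera coordinates). Camera axes: x right, y up, looking along -z (the intrinsics and any distortion apply to the point x, -y, -z); pixel columns grow to the right and rows downward; lengths in m; the calibration is good to about 2 mm. A picture is of the moment at which its call begins. camera_model takes no time and is no camera call.
- workorder.hand_in(): hands the job in; it is judged then, once.
The state is a dict: "time_s": time; "joint_positions": joint angles; "qvel": joint speeds; "tau": joint torques, N m; "position": TCP position; "tcp_rot": TCP orientation; "force": force on the tool from outside, world axes, zero at the start; "moment": the same for the moment, N m; "opening": opening from 0.0 (shut) to 1.0 (fully open); "grasp_force": force on a finger pad.
Only numpy, scipy, OpenCV 4.12 (cv2) and the standard library are available. Lean on these libraries where they do the work, as an engineer would, in place of code of your own. Each camera call takes 0.05 s, during which the arm holds its last target. There are 200 camera calls.

### The job

The suction bowl's release tab is locked down by a hidden spring catch. Take the blue-handled dowel from the bamboo caddy and push it into the small hole in the sloping back of the grey lock housing until the green tab springs up; then flip the tab right up so that it stands upright, and put the dowel back upright in its hole in the caddy, its collar down on the wood. Leave the jar, spoons, bib and beaker as they are.

Things in the scene. Friction and masses are not known exactly. Their poses are not given: they have to be found in the camera images.
- dock: Grey lock housing (80 x 54 x 57 mm high) fixed on the tray; the steel bowl (128 across, rim 62 high) is fixed 125 mm to its +y. Origin: at tray level under the tab's hinge. +x: the way the shut tab points (roughly towards the robot), z up. Its back (-x) is a face sloping 30 degrees from level, looking back and up, with the hole. Its flat top under the tab is 44 high and ends at x = 22 mm.
- hole (a point): Centre of the mouth of the release hole on the sloping face, at (-39, 0, 41) mm in the dock's frame; axes as the dock's. The hole is 15 mm in diameter, black-rimmed, square to the slope: its inward direction is (0.5, 0, -0.866) in the dock's frame (30 degrees from straight down).
- latch: The spring catch inside: orange pad, 20 x 22 mm, square to the hole; origin at its top centre, 16 mm below the hole's mouth along the hole; z points back out of the hole. It slides inward up to 12 mm against a spring (3 N at first, 5.4 N at full travel) and returns; the tab is freed after about 5 mm, surely at 9 mm.
- tab (a joint): Angle of the green release tab, rad: 0 shut (level), about 1.0 when it has sprung free of the catch, 1.57 upright, 1.75 its stop. The hinge lies along the dock's y at 50 mm above the dock's origin; the tab stays where it is left (light friction).
- tab_edge (a point): Middle of the free edge of the green tab (a bead 8 mm thick), 62 mm from its hinge; the tab is 40 mm wide, 4 thick, and overhangs the front of the housing by 40 mm while shut. Popped up, its edge can be pushed back over (towards the dock's -x) by a fingertip from in front.
- dowel: Loose wooden dowel with blue handle, upright at the start, 45 g. Origin: centre of the bottom tip; z up along it. Shaft 8 mm in diameter from 0 to 70 mm, round collar 30 mm in diameter from 70 to 75 mm, square handle 16 x 16 mm (sides along its x and y) from 75 to 130 mm.
- caddy: Bamboo spoon caddy, 80 (x) by 120 (y) by 80 mm high, fixed to the tray; origin under its centre. Its -y half has a wooden top with the dowel's hole, its +y half is an open pocket. It may stand on the left or on the right of the bowl.
- caddy_hole (a point): Centre of the dowel's hole in the caddy's top surface, 80 mm above the tray; the hole is 19 mm in diameter, through, with 75 mm free depth below; the dowel hangs in it with its collar resting on the wood.
- jar: Bystander: glass jar, 60 mm in diameter, 85 high; stands where the caddy does not (left or right). Origin under its centre.
- bib: Bystander: yellow hard bib lying flat, 190 x 190 mm, with a 32 mm high scoop pocket on the robot's side; origin under the middle of the pocket.
- spoon0: Bystander: orange weaning spoon lying flat, 140 mm.
- spoon1: Bystander: orange weaning spoon lying flat, 140 mm.
- spoon2: Bystander: orange weaning spoon lying flat, 140 mm.
- beaker: Bystander: blue beaker with handle, 68 mm across, 75 high, left of the tray.
Not all that is in view belongs to the job. Of the things like the dowel, leave any that is pink or red; of the rest the smaller one is meant.

How it is judged:
By the outcome, as a careful person would: the job done as asked, in the order asked, and still so for the second after the job is handed in, with the robot touching nothing.
It also fails if it takes over 67 s, if anything falls off the work surface, if the arm or the gripper's body presses on something with over 40 N, if the wrist force passes 120 N, or if a joint passes its speed limit or range.

## Working session

There is one attempt and no reset: what is moved stays moved. The work goes in short steps, Python scripts to look and compute and a shell command to move; the robot and the scene stay as the last step left them, time stands still between calls to the robot, and variables do not carry over. Pictures are saved under pics/ and viewed, at most 10 in all, crops included, and the job is handed in when it is done.

```bash
ls; mkdir -p pics; python3 - <<'E'
from rig import bot, vision
import cv2
for n in("scene","top"):
    im=vision.capture(n); cv2.imwrite(f"pics/{n}0.png",im[:,:,::-1])
    m=vision.camera_model(n); print(n,m)
print(bot.read_state())
E
```

```text
pics
scene {'camera_matrix': array([[480.45416343,   0.        , 319.71667852],
       [  0.        , 480.45416343, 230.70958058],
       [  0.        ,   0.        ,   1.        ]]), 'camera_from_world': array([[-0.78754424,  0.61620335, -0.00821538,  0.36621726],
       [-0.51054837, -0.64492904,  0.56868876,  0.27256916],
       [ 0.34512958,  0.45206191,  0.82251177, -1.2864117 ],
       [ 0.        ,  0.        ,  0.        ,  1.        ]])}
top {'camera_matrix': array([[600.94074675,   0.        , 323.7955376 ],
       [  0.        , 600.94074675, 246.37963263],
       [  0.        ,   0.        ,   1.        ]]), 'camera_from_world': array([[ 0.04069969, -0.99916116, -0.00452883,  0.0817763 ],
       [ 0.97150778,  0.03851328,  0.23385757, -0.52783726],
       [-0.23348698, -0.01391772,  0.97226032, -1.56200953],
       [ 0.        ,  0.        ,  0.        ,  1.        ]])}
{'time_s': 0.1, 'joint_positions': array([-7.83491126e+01,  3.02740279e+01,  8.21502803e+01, -3.80535009e-04,
        6.76900533e+01, -1.02274718e+01]), 'qvel': array([ 0.03618537, -0.09470086, -0.07805475, -0.08957402, -0.04128002,
        0.00690533]), 'tau': array([-2.85013766e-04, -4.40983701e+01, -1.77151000e+01,  6.34691468e-02,
        5.33947698e-02, -4.72913246e-05]), 'position': array([ 0.23278691, -0.57932013,  0.22965846]), 'tcp_rot': array([[ 9.27976196e-01,  3.72639252e-01, -4.09102433e-04],
       [ 3.72639313e-01, -9.27974205e-01,  1.95361806e-03],
       [ 3.48358266e-04, -1.96535870e-03, -9.99998008e-01]]), 'force': array([-0.22677558,  0.30448676, -0.58437831]), 'moment': array([0.03152326, 0.0021956 , 0.03975266]), 'grasp_force': 0.0, 'opening': 0.9993893022331581}
```

View pics/scene0.png

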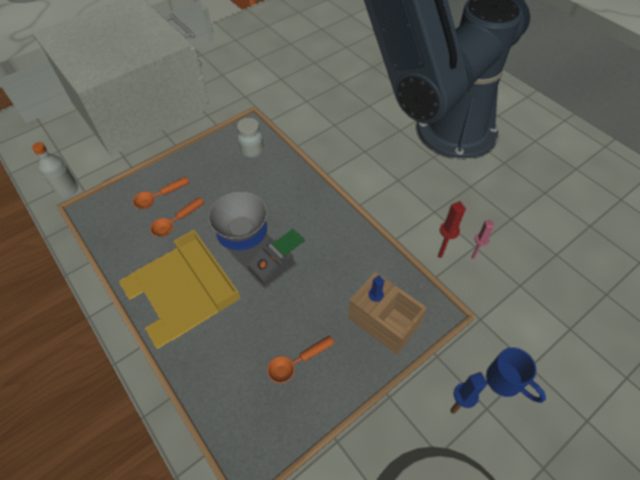

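View pics/top0.png

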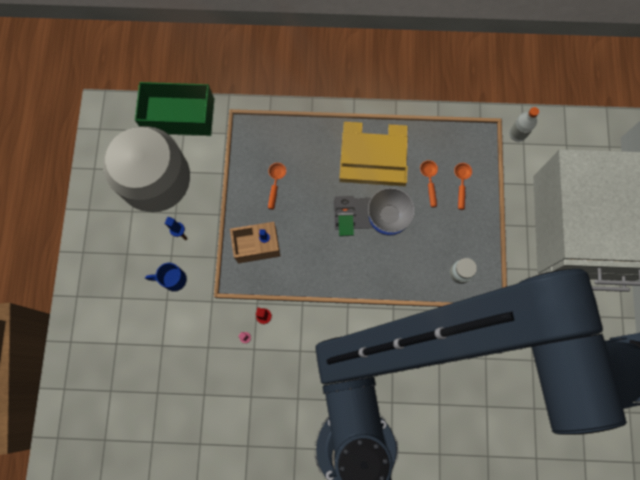

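```bash
python3 - <<'E'
import cv2,numpy as np
t=cv2.imread("pics/top0.png");s=cv2.imread("pics/scene0.png")
f=lambda im,x,y,w,h:cv2.resize(im[y:y+h,x:x+w],(400,300),interpolation=cv2.INTER_CUBIC)
a=np.hstack([f(t,305,180,80,60),f(t,215,205,80,60)])
b=np.hstack([f(s,225,215,100,75),f(s,340,260,100,75)])
cv2.imwrite("pics/c0.png",np.vstack([a,b]))
E
```

```text
(no output)
```

View pics/c0.png

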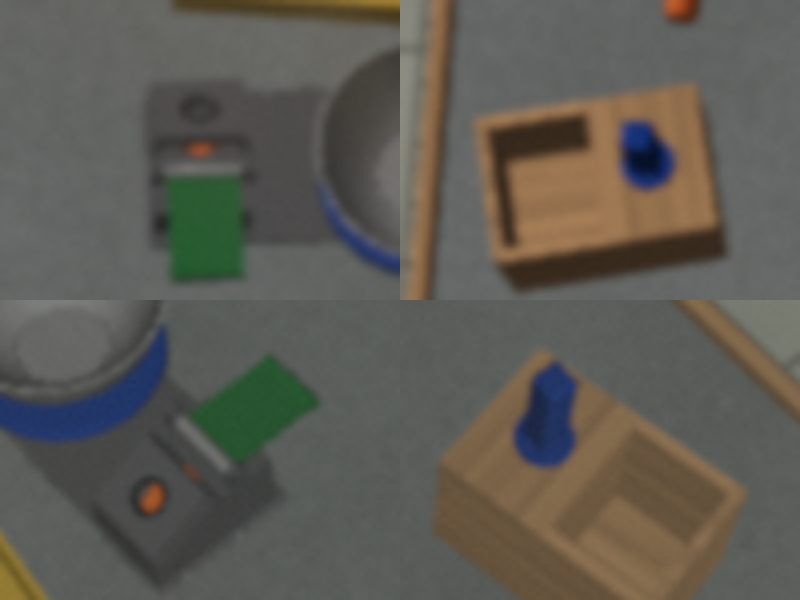

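```bash
cat > h.py <<'E'
import numpy as np, cv2
from rig import bot, vision
def P(n):
    m=vision.camera_model(n); return m["camera_matrix"]@np.diag([1,-1,-1])@m["camera_from_world"][:3]
def tri(t,s):
    t,s=(np.array(v,float).reshape(-1,2).T for v in (t,s))
    X=cv2.triangulatePoints(P("top"),P("scene"),t,s); return (X[:3]/X[3]).T
def proj(n,X):
    q=np.atleast_2d(X)@P(n)[:,:3].T+P(n)[:,3]; return q[:,:2]/q[:,2:]
def ray(n,uv,z):  # onto plane z
    H=P(n); A=np.c_[H[:,0],H[:,1],H[:,2]*z+H[:,3]]
    q=np.linalg.solve(A,[*uv,1]); return np.array([q[0]/q[2],q[1]/q[2],z])
E
python3 - <<'E'
from h import *
np.set_printoptions(precision=4,suppress=True)
T=lambda x,y:(305+x/5,180+y/5)
T2=lambda x,y:(215+(x-400)/5,205+y/5)
S=lambda x,y:(225+x/4,215+(y-300)/4)
S2=lambda x,y:(340+(x-400)/4,260+(y-300)/4)
prs=dict(hole=(T(200,108),S(150,497)),feBowl=(T(243,276),S(271,357)),feOut=(T(172,279),S(318,402)),hgBowl=(T(242,176),S(190,412)),hgOut=(T(168,178),S(240,462)),
dtop=(T2(637,133),S2(552,374)),dcollar=(T2(648,163),S2(546,443)),
c1=(T2(693,86),S2(440,462)),c2=(T2(720,226),S2(546,348)),c3=(T2(498,262),S2(746,492)),boxfront=(T(150,247),S(283,490)))
for k,(t,s) in prs.items():
    X=tri([t],[s])[0]; e=np.abs(proj("top",X)-t).max(),np.abs(proj("scene",X)-s).max()
    print(k,X,np.round(e,1))
E
```

```text
hole [0.6574 0.0504 0.0463] [0.3 0.9]
feBowl [0.5593 0.024  0.0564] [0.3 0.8]
feOut [0.5565 0.0625 0.0554] [0.3 0.8]
hgBowl [0.615  0.0266 0.0586] [0.5 1.2]
hgOut [0.6124 0.0674 0.0578] [0.5 1.4]
dtop [0.5362 0.2615 0.1483] [0.1 0.3]
dcollar [0.536  0.2632 0.0842] [0.5 1.2]
c1 [0.5806 0.2409 0.0833] [0.1 0.3]
c2 [0.5023 0.2234 0.0845] [0.8 1.9]
c3 [0.479  0.3397 0.0829] [0.5 1.2]
boxfront [0.5875 0.0737 0.0101] [0.2 0.4]
```

```bash
cat >> h.py <<'E'
from scipy.spatial.transform import Rotation as Ro
np.set_printoptions(precision=4,suppress=True)
TRAY=.004; YAW=184.2; DO=np.array([.619,.0477,TRAY])
RD=Ro.from_euler('z',YAW,degrees=True).as_matrix()
def dock(p): return DO+RD@(np.array(p)/1000)
def down(yaw): return Ro.from_euler('z',yaw,degrees=True).as_matrix()@np.diag([1,-1,-1.])
def tilt(): # tool z along hole, tool x ~ world +x
    z=RD@[.5,0,-.8660254]; y=RD@[0,1.,0]; return np.c_[np.cross(y,z),y,z]
def to(pos,R,s=None):
    s=s or bot.read_state(); A=s["tcp_rot"]
    print("xyz",np.round(A.T@(np.array(pos)-s["position"])*1000,1),"rot",np.round(Ro.from_matrix(A.T@R).as_rotvec(),4))
E
python3 -c "
from h import *
to([.536,.2625,.23],down(12))
print(tilt())"
```

```text
xyz [ 595.1 -668.2    1.2] rot [-0.002  -0.0002  0.1724]
[[ 0.8637  0.0732 -0.4987]
 [ 0.0634 -0.9973 -0.0366]
 [-0.5     0.     -0.866 ]]
```

```bash
python3 -m handwheel '[{"xyz":[40,-45,0],"delta_rot":[0,0,0],"hand":-1},{"xyz":[80,-90,0],"delta_rot":[0,0,0],"hand":-1},{"xyz":[120,-135,0],"delta_rot":[0,0,0],"hand":-1},{"xyz":[160,-180,0],"delta_rot":[0,0,0],"hand":-1},{"xyz":[198,-223,0],"delta_rot":[0,0,0],"hand":-1}]'
python3 -m handwheel '[{"xyz":[40,-45,0],"delta_rot":[0,0,0],"hand":-1},{"xyz":[80,-90,0],"delta_rot":[0,0,0],"hand":-1},{"xyz":[120,-135,0],"delta_rot":[0,0,0],"hand":-1},{"xyz":[160,-180,0],"delta_rot":[0,0,0],"hand":-1},{"xyz":[198,-223,0],"delta_rot":[0,0,0],"hand":-1}]'
python3 -m handwheel '[{"xyz":[40,-45,0],"delta_rot":[0,0,0],"hand":-1},{"xyz":[80,-90,0],"delta_rot":[0,0,0.1],"hand":-1},{"xyz":[120,-135,0],"delta_rot":[0,0,0.17],"hand":-1},{"xyz":[160,-180,0],"delta_rot":[0,0,0.172],"hand":-1},{"xyz":[198,-223,0],"delta_rot":[0,0,0.172],"hand":-1}]'
python3 - <<'E'
from h import *
to([.536,.2625,.108],down(12))
s=bot.read_state();print(s["time_s"],s["position"],s["joint_positions"])
t=vision.capture("top");c=vision.capture("scene")
f=lambda im,x,y,w,h:cv2.resize(im[y:y+h,x:x+w],(400,300),interpolation=cv2.INTER_CUBIC)
cv2.imwrite("pics/c1.png",np.hstack([f(t,204,190,120,90),f(c,320,220,120,90)])[:,:,::-1])
E
```

```text
time_s: 0.72
position: [0.3338, -0.2971, 0.2304]
tcp_rot: [[0.928, 0.372, -0.0], [0.372, -0.928, 0.001], [0.0, -0.001, -1.0]]
force: [0.7, -0.9, -0.1]
opening: 0.995
grasp_force: 0.0
time_s: 1.35
position: [0.4345, -0.0166, 0.2305]
tcp_rot: [[0.928, 0.373, 0.0], [0.373, -0.928, -0.0], [0.0, 0.0, -1.0]]
force: [1.4, -0.6, 1.0]
opening: 1.001
grasp_force: 0.0
time_s: 1.98
position: [0.535, 0.2642, 0.2301]
tcp_rot: [[0.978, 0.209, -0.0], [0.209, -0.978, -0.0], [-0.001, 0.0, -1.0]]
force: [1.1, -0.8, 0.5]
opening: 1.0
grasp_force: 0.0
xyz [  0.6   1.9 122.1] rot [0.0003 0.0005 0.001 ]
1.975 [0.535  0.2642 0.2301] [15.5705 28.0691 86.278  -0.0151 65.685  93.5218]
```

View pics/c1.png

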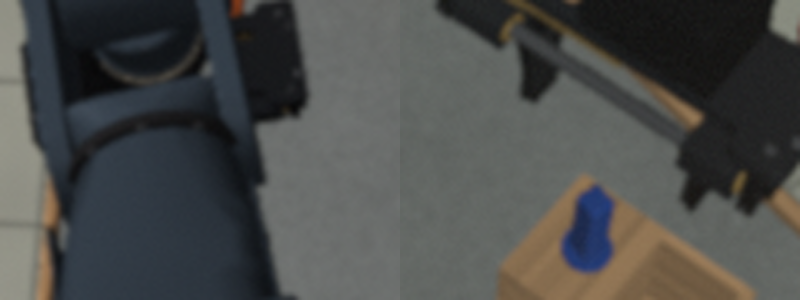

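The gripper stands over the caddy (dowel at about (588,230) in the right half), its jaws straddling the dowel. I'll descend and grip.

```bash
python3 -m handwheel '[{"xyz":[0.5,2,40],"delta_rot":[0,0,0],"hand":-1},{"xyz":[0.5,2,80],"delta_rot":[0,0,0],"hand":-1},{"xyz":[0.5,2,110],"delta_rot":[0,0,0],"hand":-1},{"xyz":[0.5,2,122],"delta_rot":[0,0,0],"hand":-1},{"xyz":[0.5,2,122],"delta_rot":[0,0,0],"hand":0.2}]'
python3 -m handwheel '[{"xyz":[0,0,0],"delta_rot":[0,0,0],"hand":1},{"xyz":[0,0,0],"delta_rot":[0,0,0],"hand":1},{"xyz":[0,0,0],"delta_rot":[0,0,0],"hand":1},{"xyz":[0,0,0],"delta_rot":[0,0,0],"hand":1},{"xyz":[0,0,0],"delta_rot":[0,0,0],"hand":1}]'
```

```text
time_s: 2.7
position: [0.5353, 0.2598, 0.108]
tcp_rot: [[0.978, 0.208, -0.002], [0.208, -0.978, -0.001], [-0.002, 0.0, -1.0]]
force: [-0.8, -0.6, -0.1]
opening: 0.947
grasp_force: 0.0
time_s: 3.32
position: [0.5358, 0.2604, 0.1087]
tcp_rot: [[0.978, 0.208, 0.0], [0.208, -0.978, 0.0], [0.0, -0.0, -1.0]]
force: [-0.2, -0.5, -0.4]
opening: 0.4
grasp_force: 0.0
```

```bash
python3 -m handwheel '[{"xyz":[0,0,0],"delta_rot":[0,0,0],"hand":1},{"xyz":[0,0,0],"delta_rot":[0,0,0],"hand":1},{"xyz":[0,0,0],"delta_rot":[0,0,0],"hand":1},{"xyz":[0,0,0],"delta_rot":[0,0,0],"hand":1},{"xyz":[0,0,0],"delta_rot":[0,0,0],"hand":1}]'
python3 -m handwheel '[{"xyz":[0,0,-10],"delta_rot":[0,0,0],"hand":1},{"xyz":[0,0,-40],"delta_rot":[0,0,0],"hand":1},{"xyz":[0,0,-80],"delta_rot":[0,0,0],"hand":1},{"xyz":[0,0,-115],"delta_rot":[0,0,0],"hand":1},{"xyz":[0,0,-125],"delta_rot":[0,0,0],"hand":1}]'
python3 - <<'E'
from h import *
s=bot.read_state();A=s["tcp_rot"];print(s["position"],s["opening"]*87,s["grasp_force"])
p0=s["position"]
c=vision.capture("scene");t=vision.capture("top")
x=int(proj("scene",p0)[0,0]);y=int(proj("scene",p0)[0,1])
f=lambda im,x,y,w,h:cv2.resize(im[y:y+h,x:x+w],(400,300),interpolation=cv2.INTER_CUBIC)
print(x,y)
cv2.imwrite("pics/c2.png",np.hstack([f(c,x-60,y-30,120,90),f(t,280,160,120,90)])[:,:,::-1])
to(dock([-39,0,41])-.118*tilt()[:,2],tilt())
E
```

```text
time_s: 3.95
position: [0.5357, 0.2603, 0.1085]
tcp_rot: [[0.978, 0.208, -0.0], [0.208, -0.978, -0.0], [-0.0, 0.0, -1.0]]
force: [-0.2, 0.5, -0.3]
opening: 0.199
grasp_force: 30.0
time_s: 4.58
position: [0.5373, 0.2607, 0.2367]
tcp_rot: [[0.978, 0.208, 0.006], [0.208, -0.978, 0.002], [0.006, -0.0, -1.0]]
force: [0.2, 0.6, -1.1]
opening: 0.197
grasp_force: 30.0
[0.5373 0.2607 0.2367] 17.09777488536841 29.99897761736065
381 252
xyz [133.6 238.6  87.8] rot [ 0.0355 -0.5252  0.1334]
```

View pics/c2.png

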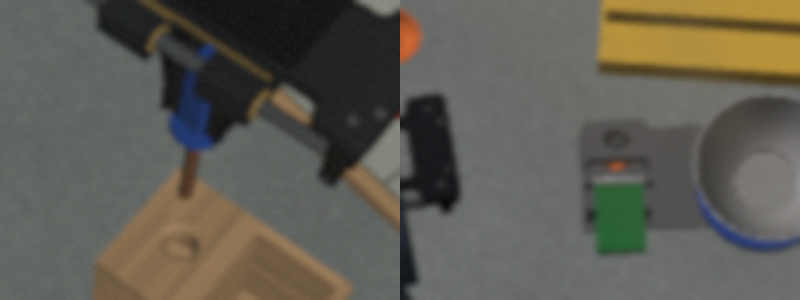

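```bash
python3 - <<'E'
from h import *
s=bot.read_state();A=s["tcp_rot"];p=s["position"]
print(proj("scene",p+.094*A[:,2]), "seen 377.1,280.5")
print("caddy hole",ray("scene",(375.6,295.2),.084))
E
python3 -m handwheel '[{"xyz":[20,50,0],"delta_rot":[0,0,0],"hand":1},{"xyz":[50,100,0],"delta_rot":[0.012,-0.175,0.045],"hand":1},{"xyz":[80,150,10],"delta_rot":[0.024,-0.35,0.09],"hand":1},{"xyz":[110,200,20],"delta_rot":[0.0355,-0.525,0.133],"hand":1},{"xyz":[134,239,40],"delta_rot":[0.0355,-0.525,0.133],"hand":1}]'
python3 - <<'E'
from h import *
to(dock([-39,0,41])-.118*tilt()[:,2],tilt())
E
```

```text
[[376.8013 280.1438]] seen 377.1,280.5
caddy hole [0.5351 0.2632 0.084 ]
time_s: 5.3
position: [0.7178, 0.0517, 0.1862]
tcp_rot: [[0.859, 0.071, -0.507], [0.062, -0.997, -0.036], [-0.509, -0.0, -0.861]]
force: [0.0, 1.7, -0.6]
opening: 0.198
grasp_force: 30.0
xyz [19.2 -3.3 34. ] rot [-0.0012  0.01   -0.0016]
```

```bash
python3 -m handwheel '[{"xyz":[10,-3,10],"delta_rot":[0,0,0],"hand":1},{"xyz":[19,-3,22],"delta_rot":[0,0,0],"hand":1},{"xyz":[19,-3,34],"delta_rot":[0,0,0],"hand":1},{"xyz":[19,-3,34],"delta_rot":[0,0,0],"hand":1},{"xyz":[19,-3,34],"delta_rot":[0,0,0],"hand":1}]'
python3 - <<'E'
from h import *
s=bot.read_state();A=s["tcp_rot"];p=s["position"]
tip=p+.094*A[:,2];h=dock([-39,0,41])
print("tip",tip,"hole",h,[proj(n,x) for n in("scene","top") for x in (tip,h)])
to(h-.118*tilt()[:,2],tilt())
c=vision.capture("scene");t=vision.capture("top")
f=lambda im,x,y,w,h:cv2.resize(im[y:y+h,x:x+w],(400,300),interpolation=cv2.INTER_CUBIC)
cv2.imwrite("pics/c3.png",np.hstack([f(c,220,210,80,60),f(t,305,170,80,60)])[:,:,::-1])
E
```

```text
time_s: 5.92
position: [0.7157, 0.0582, 0.1562]
tcp_rot: [[0.863, 0.075, -0.499], [0.064, -0.997, -0.038], [-0.5, 0.001, -0.866]]
force: [-0.4, 1.0, -0.5]
opening: 0.201
grasp_force: 30.0
tip [0.6688 0.0547 0.0748] hole [0.6579 0.0506 0.045 ] [array([[256.5482, 261.2509]]), array([[261.4936, 264.5185]]), array([[343.5165, 194.7069]]), array([[344.5751, 201.9052]])]
xyz [5.2 3.4 7.4] rot [0.0012 0.0004 0.0011]
```

View pics/c3.png

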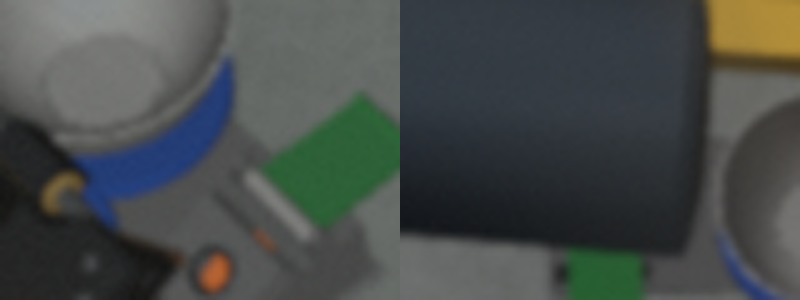

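```bash
python3 -m handwheel '[{"xyz":[2,2,0],"delta_rot":[0,0,0],"hand":1},{"xyz":[5,3.4,3],"delta_rot":[0,0,0],"hand":1},{"xyz":[5,3.4,10],"delta_rot":[0,0,0],"hand":1},{"xyz":[5,3.4,20],"delta_rot":[0,0,0],"hand":1},{"xyz":[5,3.4,20],"delta_rot":[0,0,0],"hand":1}]'
python3 - <<'E'
from h import *
to(dock([-39,0,41])-.094*tilt()[:,2],tilt())
E
```

```text
time_s: 6.65
position: [0.709, 0.0537, 0.1334]
tcp_rot: [[0.861, 0.074, -0.504], [0.064, -0.997, -0.037], [-0.505, -0.0, -0.863]]
force: [0.1, 0.5, -1.5]
opening: 0.195
grasp_force: 30.0
xyz [-0.1 -0.6  8.1] rot [-0.0001  0.0057  0.0004]
```

Aligned; 8 mm above the mouth. I'll insert now, 8 + 16 + 10 mm, and stop to check the force at pad contact.

```bash
python3 -m handwheel '[{"xyz":[0,-0.5,5],"delta_rot":[0,0.005,0],"hand":1},{"xyz":[0,-0.5,10],"delta_rot":[0,0.005,0],"hand":1},{"xyz":[0,-0.5,15],"delta_rot":[0,0.005,0],"hand":1},{"xyz":[0,-0.5,20],"delta_rot":[0,0.005,0],"hand":1},{"xyz":[0,-0.5,20],"delta_rot":[0,0.005,0],"hand":1}]'
python3 - <<'E'
from h import *
to(dock([-39,0,41])-.094*tilt()[:,2],tilt())
E
```

```text
time_s: 7.28
position: [0.7057, 0.0534, 0.1244]
tcp_rot: [[0.873, 0.074, -0.482], [0.064, -0.997, -0.037], [-0.483, 0.002, -0.875]]
force: [9.2, 0.9, 16.2]
opening: 0.178
grasp_force: 30.0
xyz [-1.7 -0.7 -1.4] rot [ 0.0019 -0.019  -0.0005]
```

```bash
python3 -m handwheel '[{"xyz":[0,0,-15],"delta_rot":[0,0,0],"hand":1},{"xyz":[0,0,-22],"delta_rot":[0,0,0],"hand":1},{"xyz":[0,0,-22],"delta_rot":[0,0,0],"hand":1},{"xyz":[0,0,-22],"delta_rot":[0,0,0],"hand":1},{"xyz":[0,0,-22],"delta_rot":[0,0,0],"hand":1}]'
python3 - <<'E'
from h import *
s=bot.read_state();A=s["tcp_rot"];p=s["position"]
tip=p+.094*A[:,2];h=dock([-39,0,41])
print("tip",tip,[proj(n,x) for n in("scene","top") for x in (tip,h)])
to(h-.094*tilt()[:,2],tilt())
c=vision.capture("scene")
f=lambda im,x,y,w,h:cv2.resize(im[y:y+h,x:x+w],(800,600),interpolation=cv2.INTER_CUBIC)
cv2.imwrite("pics/c4.png",f(c,230,235,53,40)[:,:,::-1])
E
```

```text
time_s: 7.9
position: [0.7106, 0.0542, 0.1356]
tcp_rot: [[0.864, 0.074, -0.498], [0.064, -0.997, -0.037], [-0.499, 0.0, -0.866]]
force: [0.5, 0.5, -0.3]
opening: 0.185
grasp_force: 30.0
tip [0.6637 0.0507 0.0542] [array([[258.7038, 263.8174]]), array([[261.4936, 264.5185]]), array([[344.6772, 198.8728]]), array([[344.5751, 201.9052]])]
xyz [-0.4 -0.2 10.9] rot [ 0.0002 -0.0008  0.0003]
```

View pics/c4.png

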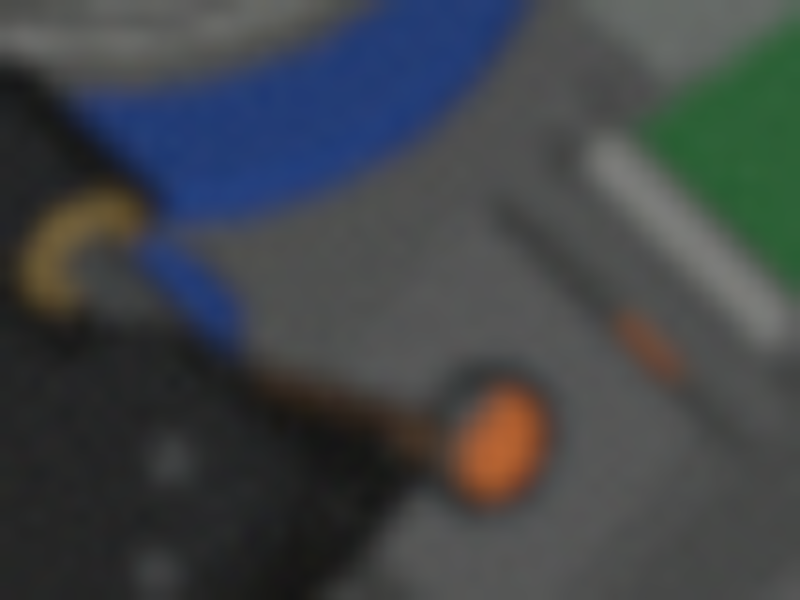

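The picture shows the tip at crop (440,435), i.e. scene (259.1,263.8), matching its prediction. The black rim is centred near crop (496,432), i.e. (262.8,263.6), about 1 px up and right of where I took the hole to be. I'll turn that into a shift.

```bash
python3 - <<'E'
from h import *
h=dock([-39,0,41]);T=tilt()
b=proj("scene",h)[0]
J=np.c_[[ (proj("scene",h+.001*T[:,i])[0]-b) for i in (0,1)]].T
for d in ([.9,-.9],[1.3,-.9],[.6,-.9]): print(d,"tool x,y mm",np.linalg.solve(J,d))
Jt=np.c_[[ (proj("top",h+.001*T[:,i])[0]-proj("top",h)[0]) for i in (0,1)]].T
print("top meas shift",np.linalg.solve(Jt,[.4,-.3])); print(J,Jt)
# dark ring fit in first top/scene pictures
for n,(x,y) in (("scene",(262,264)),("top",(345,201))):
    im=cv2.imread(f"pics/{n}0.png").astype(int)[y-7:y+8,x-7:x+8]
    g=im.sum(2)//3; o=(im[:,:,2]-im[:,:,0]>25); bg=np.median(g)
    m=o|(g<bg-12); k,l,st,c=cv2.connectedComponentsWithStats(m.astype(np.uint8))
    i=l[7,7] or np.argmax(st[1:,4])+1; q=np.argwhere(l==i); print(n,c[i]+[x-7,y-7],st[i], (q.min(0)+q.max(0))/2)
E
```

```text
[0.9, -0.9] tool x,y mm [-2.703  -0.2873]
[1.3, -0.9] tool x,y mm [-3.3109 -1.0145]
[0.6, -0.9] tool x,y mm [-2.2471  0.2581]
top meas shift [1.1834 1.1729]
[[-0.3013 -0.2982]
 [ 0.3654 -0.3055]] [[-0.0179  0.3591]
 [-0.2419 -0.0117]]
scene [261.7733 263.64  ] [ 2  2 10 10 75] [6.5 6.5]
top [344.25   201.0357] [ 3  5  8  5 28] [7.  6.5]
```

```bash
python3 -m handwheel '[{"xyz":[-2.9,-0.4,0],"delta_rot":[0,0,0],"hand":1},{"xyz":[-2.9,-0.4,6],"delta_rot":[0,0,0],"hand":1},{"xyz":[-2.9,-0.4,12],"delta_rot":[0,0,0],"hand":1},{"xyz":[-2.9,-0.4,18],"delta_rot":[0,0,0],"hand":1},{"xyz":[-2.9,-0.4,18],"delta_rot":[0,0,0],"hand":1}]'
python3 - <<'E'
from h import *
to(dock([-39,0,41])-.094*tilt()[:,2],tilt())
E
```

```text
time_s: 8.57
position: [0.699, 0.0537, 0.1216]
tcp_rot: [[0.864, 0.074, -0.498], [0.064, -0.997, -0.037], [-0.499, 0.0, -0.867]]
force: [-0.8, -0.3, -0.4]
opening: 0.183
grasp_force: 30.0
xyz [ 2.6  0.1 -7. ] rot [ 0.0002 -0.001   0.0003]
```

It is in, 7 mm deep with no force. I'll push on to 16 + 9.5 mm.

```bash
python3 -m handwheel '[{"xyz":[0,0,6],"delta_rot":[0,0,0],"hand":1},{"xyz":[0,0,12],"delta_rot":[0,0,0],"hand":1},{"xyz":[0,0,18.5],"delta_rot":[0,0,0],"hand":1},{"xyz":[0,0,18.5],"delta_rot":[0,0,0],"hand":1},{"xyz":[0,0,18.5],"delta_rot":[0,0,0],"hand":1}]'
python3 - <<'E'
from h import *
to(dock([-39,0,41])-.094*tilt()[:,2],tilt())
def green(n):
    im=vision.capture(n); h=cv2.cvtColor(im,cv2.COLOR_RGB2HSV); m=cv2.inRange(h,(45,80,30),(85,255,255))
    m[:,:180]=0; k,l,s,c=cv2.connectedComponentsWithStats(m); i=1+np.argmax(s[1:,4]); return s[i],c[i]
print(green("scene"))
im=cv2.imread("pics/scene0.png"); h=cv2.cvtColor(im,cv2.COLOR_BGR2HSV); m=cv2.inRange(h,(45,80,30),(85,255,255)); m[:,:180]=0
k,l,s,c=cv2.connectedComponentsWithStats(m); i=1+np.argmax(s[1:,4]); print("before",s[i],c[i])
for a in (0,1.,1.57): print(a,proj("scene",dock([62*np.cos(a),0,50+62*np.sin(a)])))
E
```

```text
time_s: 9.2
position: [0.691, 0.053, 0.107]
tcp_rot: [[0.866, 0.074, -0.495], [0.064, -0.997, -0.037], [-0.496, 0.0, -0.868]]
force: [1.8, 1.1, 3.1]
opening: 0.178
grasp_force: 30.0
xyz [  2.4   0.  -23.7] rot [ 0.0005 -0.0041  0.0001]
(array([271, 223,  27,  32, 452], dtype=int32), array([284.146 , 238.5111]))
before [273 229  31  26 424] [287.967  241.8066]
0 [[298.0654 234.9148]]
1.0 [[286.2836 228.3509]]
1.57 [[273.0716 234.8455]]
```

The tab has popped: its green blob's centroid moved from (288,242) to (284,238.5), and the top edge is where 1.0 rad predicts. I'll withdraw.

```bash
python3 -m handwheel '[{"xyz":[0,0,-10],"delta_rot":[0,0,0],"hand":1},{"xyz":[0,0,-25],"delta_rot":[0,0,0],"hand":1},{"xyz":[0,0,-55],"delta_rot":[0,0,0],"hand":1},{"xyz":[0,0,-100],"delta_rot":[0,0,0],"hand":1},{"xyz":[0,0,-120],"delta_rot":[0,0,0],"hand":1}]'
python3 - <<'E'
from h import *
to(dock([75,0,100+94+60]),down(4.2))
to(dock([75,0,85+94]),down(4.2))
E
```

```text
time_s: 9.88
position: [0.7517, 0.0575, 0.2135]
tcp_rot: [[0.867, 0.074, -0.493], [0.064, -0.997, -0.037], [-0.494, 0.001, -0.869]]
force: [-0.2, -1.2, -1.3]
opening: 0.181
grasp_force: 30.0
xyz [-202.9    0.    64.1] rot [0.0009 0.5167 0.0002]
xyz [-165.9   -0.   129.4] rot [0.0009 0.5167 0.0002]
```

```bash
python3 -m handwheel '[{"xyz":[-30,0,-20],"delta_rot":[0,0,0],"hand":1},{"xyz":[-80,0,10],"delta_rot":[0,0.18,0],"hand":1},{"xyz":[-120,0,30],"delta_rot":[0,0.35,0],"hand":1},{"xyz":[-160,0,50],"delta_rot":[0,0.517,0],"hand":1},{"xyz":[-203,0,64],"delta_rot":[0,0.517,0],"hand":1}]'
python3 - <<'E'
from h import *
to(dock([75,0,85+94]),down(4.2))
E
```

```text
time_s: 10.5
position: [0.5399, 0.0422, 0.2566]
tcp_rot: [[0.997, 0.074, -0.002], [0.074, -0.997, -0.001], [-0.002, 0.0, -1.0]]
force: [0.2, -0.4, -0.1]
opening: 0.182
grasp_force: 30.0
xyz [ 4.5  0.2 73.6] rot [0.0004 0.0017 0.0004]
```

```bash
python3 -m handwheel '[{"xyz":[2,0,40],"delta_rot":[0,0,0],"hand":1},{"xyz":[4,0,73],"delta_rot":[0,0,0],"hand":1},{"xyz":[20,0,73.5],"delta_rot":[0,0,0],"hand":1},{"xyz":[30,0,73.5],"delta_rot":[0,0,0],"hand":1},{"xyz":[40,0,73.5],"delta_rot":[0,0,0],"hand":1}]'
python3 -m handwheel '[{"xyz":[6,0,0],"delta_rot":[0,0,0],"hand":1},{"xyz":[12,0,0],"delta_rot":[0,0,0],"hand":1},{"xyz":[20,0,0],"delta_rot":[0,0,0],"hand":1},{"xyz":[27,0,0],"delta_rot":[0,0,0],"hand":1},{"xyz":[27,0,0],"delta_rot":[0,0,0],"hand":1}]'
python3 - <<'E'
from h import *
to(dock([8,0,85+94]),down(4.2))
c=vision.capture("scene");t=vision.capture("top")
f=lambda im,x,y,w,h:cv2.resize(im[y:y+h,x:x+w],(400,300),interpolation=cv2.INTER_CUBIC)
cv2.imwrite("pics/c5.png",np.hstack([f(c,235,205,80,60),f(t,305,170,80,60)])[:,:,::-1])
E
```

```text
time_s: 11.12
position: [0.5829, 0.0451, 0.1828]
tcp_rot: [[0.997, 0.074, -0.004], [0.074, -0.997, -0.001], [-0.004, 0.0, -1.0]]
force: [-0.3, 0.1, 1.2]
opening: 0.182
grasp_force: 30.0
time_s: 11.75
position: [0.6102, 0.047, 0.1822]
tcp_rot: [[0.997, 0.074, -0.002], [0.074, -0.997, -0.001], [-0.002, 0.0, -1.0]]
force: [0.0, -0.7, -1.3]
opening: 0.183
grasp_force: 30.0
xyz [ 0.8 -0.  -0.8] rot [0.0004 0.0024 0.0004]
```

View pics/c5.png

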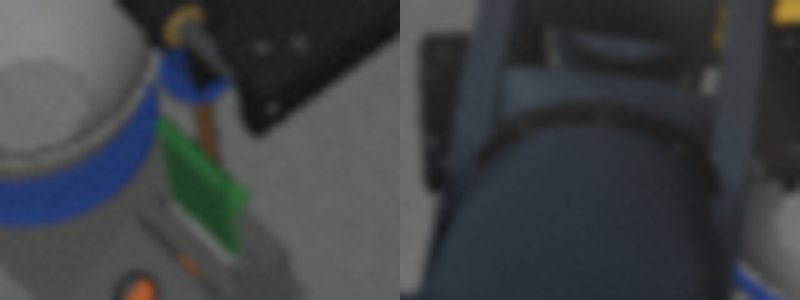

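The scene crop shows the tab standing roughly upright, its edge running from (162,122) to (245,190) in the crop, with the shaft behind it. I'll push another 1.5 mm, back off, and look at it unobstructed.

```bash
python3 -m handwheel '[{"xyz":[1.5,0,0],"delta_rot":[0,0,0],"hand":1},{"xyz":[1.5,0,0],"delta_rot":[0,0,0],"hand":1},{"xyz":[-10,0,0],"delta_rot":[0,0,0],"hand":1},{"xyz":[-40,0,-20],"delta_rot":[0,0,0],"hand":1},{"xyz":[-70,0,-60],"delta_rot":[0,0,0],"hand":1}]'
python3 - <<'E'
from h import *
to([.5351,.2628,.24],down(12))
E
```

```text
time_s: 12.48
position: [0.5365, 0.042, 0.2412]
tcp_rot: [[0.997, 0.074, -0.01], [0.074, -0.997, 0.0], [-0.01, -0.001, -1.0]]
force: [0.5, 0.4, -0.4]
opening: 0.182
grasp_force: 30.0
xyz [  14.8 -220.3    1.3] rot [-0.0015  0.0095 -0.1358]
```

```bash
python3 -m handwheel '[{"xyz":[0,-50,0],"delta_rot":[0,0,0],"hand":1},{"xyz":[5,-100,0],"delta_rot":[0,0.01,-0.06],"hand":1},{"xyz":[10,-150,0],"delta_rot":[0,0.01,-0.136],"hand":1},{"xyz":[15,-190,0],"delta_rot":[0,0.01,-0.136],"hand":1},{"xyz":[15,-220,0],"delta_rot":[0,0.01,-0.136],"hand":1}]'
python3 - <<'E'
from h import *
to([.5355,.262,.240],down(12))
s=bot.read_state();tip=s["position"]+.094*s["tcp_rot"][:,2]
print("tip",tip,proj("scene",tip),"hole model",proj("scene",[.5355,.262,.084]))
c=vision.capture("scene");t=vision.capture("top")
f=lambda im,x,y,w,h:cv2.resize(im[y:y+h,x:x+w],(400,300),interpolation=cv2.INTER_CUBIC)
cv2.imwrite("pics/c6.png",np.vstack([np.hstack([f(c,235,205,80,60),f(t,305,170,80,60)]),np.hstack([f(c,340,240,80,60),f(t,215,205,80,60)])])[:,:,::-1])
E
```

```text
time_s: 13.1
position: [0.5374, 0.264, 0.2423]
tcp_rot: [[0.978, 0.209, 0.006], [0.209, -0.978, 0.001], [0.006, 0.0, -1.0]]
force: [-0.3, 0.6, -0.8]
opening: 0.18
grasp_force: 30.0
xyz [-2.3  1.5  2.3] rot [ 0.0004 -0.0059  0.0015]
tip [0.538  0.264  0.1483] [[377.8802 279.9214]] hole model [[375.0347 294.8521]]
```

View pics/c6.png

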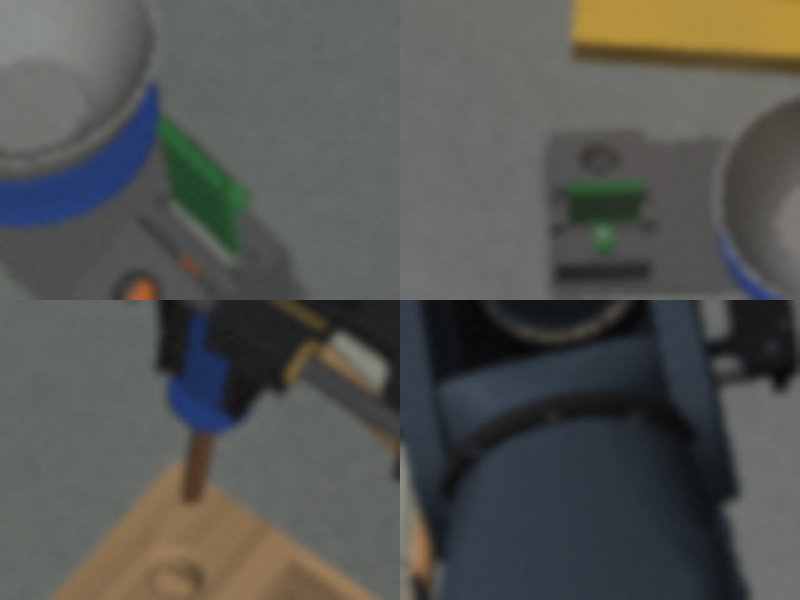

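```bash
python3 - <<'E'
from h import *
T=lambda x,y:(305-.5+(x-400)/5,170-.5+y/5); S=lambda x,y:(235-.5+x/5,205-.5+y/5)
e=tri([T(569,185),T(645,183)],[S(245,194),S(164,124)]); b=tri([T(570,222),T(643,220)],[S(238,252),S(171,200)])
print(e,b,"base->edge in dock mm",RD.T@(e.mean(0)-b.mean(0))*1000, "edge in dock",RD.T@(e.mean(0)-DO)*1000)
E
```

```text
[[0.6185 0.0713 0.1164]
 [0.6225 0.029  0.1184]] [[0.6166 0.0669 0.0628]
 [0.6215 0.0263 0.0573]] base->edge in dock mm [-1.6621 -3.4486 57.2949] edge in dock [ -1.6484  -2.3344 113.3872]
```

```bash
python3 -m handwheel '[{"xyz":[-2.3,1.5,10],"delta_rot":[0,-0.006,0],"hand":1},{"xyz":[-2.3,1.5,30],"delta_rot":[0,-0.006,0],"hand":1},{"xyz":[-2.3,1.5,50],"delta_rot":[0,-0.006,0],"hand":1},{"xyz":[-2.3,1.5,56],"delta_rot":[0,-0.006,0],"hand":1},{"xyz":[-2.3,1.5,56],"delta_rot":[0,-0.006,0],"hand":1}]'
python3 - <<'E'
from h import *
to([.5355,.262,.1085],down(12))
E
```

```text
time_s: 13.82
position: [0.5366, 0.2595, 0.1859]
tcp_rot: [[0.978, 0.207, -0.001], [0.207, -0.978, -0.001], [-0.001, 0.001, -1.0]]
force: [-0.4, 0.2, -0.0]
opening: 0.186
grasp_force: 30.0
xyz [-0.5 -2.8 77.4] rot [ 0.0007  0.0013 -0.001 ]
```

The tab measures about 1.6 rad, upright to within the measurement. Now I'll lower the dowel into its hole.

```bash
python3 -m handwheel '[{"xyz":[-0.5,-2.5,0],"delta_rot":[0,0,0],"hand":1},{"xyz":[-0.5,-2.5,2],"delta_rot":[0,0,0],"hand":1},{"xyz":[-0.5,-2.5,12],"delta_rot":[0,0,0],"hand":1},{"xyz":[-0.5,-2.5,22],"delta_rot":[0,0,0],"hand":1},{"xyz":[-0.5,-2.5,25],"delta_rot":[0,0,0],"hand":1}]'
python3 - <<'E'
from h import *
to([.5355,.262,.1085],down(12))
E
```

```text
time_s: 14.45
position: [0.535, 0.2627, 0.16]
tcp_rot: [[0.978, 0.208, -0.002], [0.208, -0.978, -0.001], [-0.002, 0.001, -1.0]]
force: [0.1, 0.0, -0.7]
opening: 0.186
grasp_force: 30.0
xyz [ 0.5  0.7 51.5] rot [0.0006 0.0023 0.0003]
```

In, with no force. I'll seat it, let go gently and rise.

```bash
python3 -m handwheel '[{"xyz":[0,0.5,15],"delta_rot":[0,0,0],"hand":1},{"xyz":[0.5,0.7,30],"delta_rot":[0,0,0],"hand":1},{"xyz":[0.5,0.7,45],"delta_rot":[0,0,0],"hand":1},{"xyz":[0.5,0.7,50],"delta_rot":[0,0,0],"hand":1},{"xyz":[0.5,0.7,51],"delta_rot":[0,0,0],"hand":1}]'
python3 -m handwheel '[{"xyz":[0,0,0],"delta_rot":[0,0,0],"hand":1},{"xyz":[0,0,0],"delta_rot":[0,0,0],"hand":0.3},{"xyz":[0,0,0],"delta_rot":[0,0,0],"hand":0},{"xyz":[0,0,0],"delta_rot":[0,0,0],"hand":-0.2},{"xyz":[0,0,0],"delta_rot":[0,0,0],"hand":-0.2}]'
python3 -m handwheel '[{"xyz":[0,0,0],"delta_rot":[0,0,0],"hand":-0.2},{"xyz":[0,0,-20],"delta_rot":[0,0,0],"hand":-0.2},{"xyz":[0,0,-60],"delta_rot":[0,0,0],"hand":-0.2},{"xyz":[0,0,-100],"delta_rot":[0,0,0],"hand":-0.2},{"xyz":[0,0,-130],"delta_rot":[0,0,0],"hand":-0.2}]'
python3 -m handwheel '[{"xyz":[-10,40,-10],"delta_rot":[0,0,0],"hand":-0.2},{"xyz":[-20,90,-20],"delta_rot":[0,0,0],"hand":-0.2},{"xyz":[-30,150,-20],"delta_rot":[0,0,0],"hand":-0.2},{"xyz":[-40,200,-20],"delta_rot":[0,0,0],"hand":-0.2},{"xyz":[-40,250,-20],"delta_rot":[0,0,0],"hand":-0.2}]'
python3 -m handwheel '[{"xyz":[0,40,0],"delta_rot":[0,0,0],"hand":-0.2},{"xyz":[0,90,0],"delta_rot":[0,0,0],"hand":-0.2},{"xyz":[0,150,0],"delta_rot":[0,0,0],"hand":-0.2},{"xyz":[0,200,0],"delta_rot":[0,0,0],"hand":-0.2},{"xyz":[0,250,0],"delta_rot":[0,0,0],"hand":-0.2}]'
python3 - <<'E'
from h import *
c=vision.capture("scene");t=vision.capture("top")
f=lambda im,x,y,w,h:cv2.resize(im[y:y+h,x:x+w],(400,300),interpolation=cv2.INTER_CUBIC)
cv2.imwrite("pics/c7.png",np.vstack([np.hstack([f(c,0,0,640,480),f(t,0,0,640,480)]),np.hstack([f(c,340,260,100,75),f(t,215,175,160,120)])])[:,:,::-1])
E
```

```text
time_s: 15.08
position: [0.5363, 0.2622, 0.1097]
tcp_rot: [[0.978, 0.208, -0.001], [0.208, -0.978, -0.001], [-0.001, 0.0, -1.0]]
force: [0.2, 0.2, -1.2]
opening: 0.179
grasp_force: 30.0
time_s: 15.7
position: [0.5365, 0.2623, 0.1105]
tcp_rot: [[0.978, 0.208, 0.0], [0.208, -0.978, -0.0], [0.0, 0.0, -1.0]]
force: [-0.6, -0.4, 0.5]
opening: 0.545
grasp_force: 0.0
time_s: 16.32
position: [0.5368, 0.2624, 0.2422]
tcp_rot: [[0.978, 0.208, 0.002], [0.208, -0.978, 0.0], [0.002, 0.0, -1.0]]
force: [0.2, 0.8, -0.2]
opening: 0.6
grasp_force: 0.0
time_s: 16.95
position: [0.5487, 0.0079, 0.2606]
tcp_rot: [[0.978, 0.208, -0.0], [0.208, -0.978, -0.0], [-0.0, 0.0, -1.0]]
force: [0.8, 1.2, 0.2]
opening: 0.595
grasp_force: 0.0
time_s: 17.58
position: [0.6014, -0.2368, 0.2604]
tcp_rot: [[0.978, 0.208, 0.0], [0.208, -0.978, -0.0], [0.0, 0.0, -1.0]]
force: [0.9, 0.6, 0.8]
opening: 0.598
grasp_force: 0.0
```

View pics/c7.png

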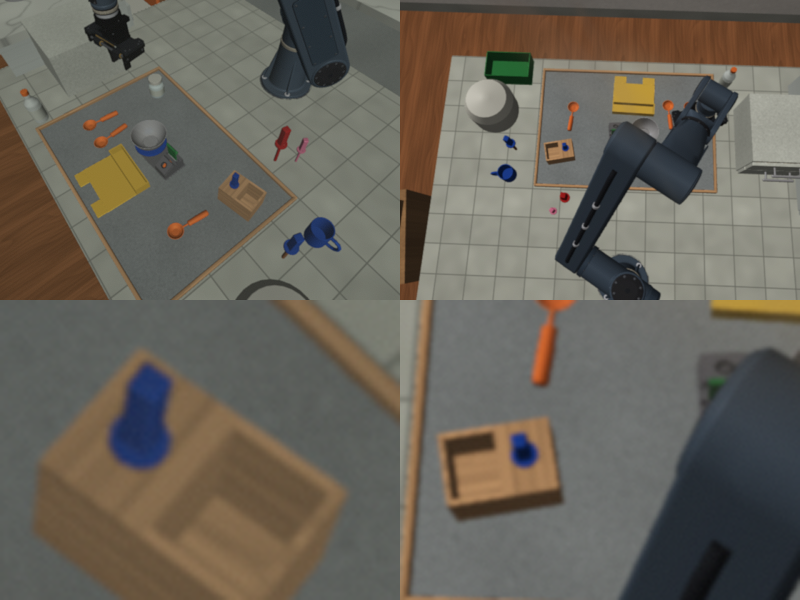

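The final look shows the dowel upright with its collar on the wood (crop (140,445)). The tab is still up, the other things are where they were, and the arm is clear.

```bash
python3 -c "
from rig import workorder
print(workorder.hand_in())"
```

```text
the job is handed in; nothing more can be done
None
```

The job is handed in at about 18 s of the 67 s allowed: the dowel freed the catch on the second try (the first landed on the slope beside the hole, about 18 N), the tab stands upright at about 1.6 rad, and the dowel is back upright in the caddy with its collar on the wood and the other things left as they were.

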